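Set the welding remote's stepped dial and apply it

ROBOT

A 6-joint arm with a two-finger parallel gripper is mounted at the origin on the work surface. World frame = base frame: x ahead of the robot, y to its left, z up, the work surface at z = 0. Lengths are in m, angles in rad, forces in N, time in s.
With the tool pointing down it reaches from about 0.325 to 0.775 m from the base axis. Payload 5.5 kg.
Tool frame: the origin (TCP) lies between the finger pads; the fingertips stand 11 mm ahead of it and the grasp point (between the pads) lies 8 mm behind it; x points along the fingers, y is the direction in which the jaws open and shut, and the axes are right-handed (so a half turn about x gives the same grasp; the last joint's range is limited). The gripper opens to 88 mm and grips with 3 to 60 N. Pads are 20 mm wide; open, the fingers measure 115 mm over their backs; the gripper's body (75 mm by 178 mm) begins 61 mm behind the grasp point.
Start: joints at [1.092, 0.091, 1.231, -0, 1.82, -0.057], TCP at [0.246, 0.547, 0.234] pointing down, gripper open.
Joint ranges: [-2.87, 2.87], [-0.86, 2.18], [0.17, 2.46], [-1.51, 4.65], [0.06, 2.69], [-2.65, 2.65]. Speed limits (rad/s): [2.57, 2.57, 3.01, 3.14, 3.14, 3.14].

INTERFACE

Orientations are given as a 3x3 rotation matrix whose columns are the frame's x, y, z axes.
In Python, from bench import readout, eyes, ctrl gives the robot as it stands.
- The arm moves only by the shell command python3 -m jog 'ROWS' [FORCE]. ROWS is JSON, a list of rows, each a list of 7 numbers: the shift along the tool's x, y, z in cm, then the turn, a rotation vector about the tool's x, y, z in rad, then the finger opening in cm, from 0 to 8.78. In form: [[x, y, z, wx, wy, wz, gripper], ...]. A call has 1 to 10 rows; each row is the pose to reach, as a shift and turn from the pose commanded when the call began, along the tool's axes at that moment; what a row does not reach only later rows make up. A row lasts 1/8 s, in which the tool goes at most 62.5 mm and 10.7 degrees, less where a joint would pass 70% of its speed; a pose out of reach is approached as far as the arm can. A call with a gripper value outside its range is refused whole. The fingers move at their own pace and stop on an object; FORCE is the grip in N (left out, the last holds). Time passes only in rows, so rows that repeat a pose let the fingers close. It gives the time, the measured TCP pose, the force and the opening at its end, in the units of the state.
- readout.state(): the state, without advancing time (a new reading comes with each control period).
- eyes.grab_frame(name): name is "side" or "top"; returns a dict with "color" (400x640x3 uint8, blue, green, red), "K" (3x3 intrinsics, pixels), "T" (4x4, takes a point from camera to world coordinates). Camera axes: x right, y up, looking along -z (the intrinsics and any distortion apply to the point x, -y, -z); pixel columns grow to the right and rows downward; lengths in m; the calibration is good to about 2 mm. A picture is of the moment at which its call begins. There is no depth.
- ctrl.job_done(): hands the job in, once; it reports no verdict.
The state is a dict: "time": time; "joints": joint angles; "dq": joint speeds; "tau": joint torques, N m; "position": TCP position; "ee_rot": TCP orientation; "wrist_force": force on the tool from outside, world axes, zero at the start; "wrist_torque": the same for the moment, N m; "grip_width": opening from 0.0 (shut) to 1.0 (fully open).
Only numpy, scipy, OpenCV 4.12 (cv2) and the standard library are available. Lean on these libraries where they do the work, as an engineer would, in place of code of your own. Each camera call takes 0.05 s, during which the arm holds its last target.

TASK

Before the next weld, set the heat dial of the welding remote: put a fingertip into its notch and push it round, click by click, until the notch stands at the sixth of the eight marks, counting clockwise from the anticlockwise end. Only then press the big button on the push-button station all the way down with a fingertip to apply the setting, let it come back up, and leave the dial on the sixth mark. Do not press the button while the dial is on any other mark, and leave the loose parts on the bench where they are.

Things in the scene. Friction and masses are not known exactly. Their poses are not given: they have to be found in the camera images.
- dial_box: welding remote: fixed grey box 160 x 160 mm, 55 mm high, a low steel guard rail along both y sides (178 mm over them, 50 mm high), a round bare-metal dial in the middle of its top. Origin: centre of the underside, z up. Eight white marks on its top, 60 mm from the dial axis, 30 degrees apart: from above mark k lies 105 - 30(k-1) degrees anticlockwise of this body's +x; mark 6 at -45
- dial_axis (a point): point on the dial's vertical turning axis, level with the remote's top face (55 mm above the bench). Axes as the box. The dial is a bare-metal disc 100 mm in diameter whose top is 27 mm above this point, with one finger notch cut into its rim
- dial_notch (a point): turns with the dial: middle of the finger notch's floor, 34 mm from the axis; the direction from the axis to it is where the dial points. The notch is a slot 48 mm wide with straight parallel side walls 22 mm high, open at the top and rim, running in to 8 mm from the axis; its black floor, with a white line, is 5 mm above the remote's top face
- dial (a joint): dial angle (rad), growing clockwise seen from above: 0 = notch at mark 1, a click each 0.5236; mark 6 = 2.618, mark 8 = 3.665, stops at -0.07 and 3.735. A detent pulls it to the nearest mark; the ridge half way to the next takes up to 0.16 N m (4.5 N on the notch wall), then it snaps on to that mark by itself and stays. Starts at any of marks 1 to 5
- station: push-button station: fixed grey box, 110 mm along its x, 85 mm along its y, 55 mm high, with one round black button in a steel collar (56 mm wide, 12 mm high) and a small pilot lamp that does nothing. Origin at the centre of its underside, z up
- apply_top (a point): centre of the top of the black push button, which is 40 mm in diameter and stands 77 mm above the bench (22 mm above the station's top)
- apply (a joint): travel of the push button (m), 0 = up, 0.007 = all the way down, pressed straight down against a spring of about 1.5 N at first to 5 N at the bottom; it springs back when released
- flange: loose bystander: steel pipe flange ring, 90 mm across, 16 mm high, origin at the centre of its underside
- pipe: loose bystander: upright stub of steel pipe, 48 mm across, 70 mm high, origin at the centre of its underside
- spray: loose bystander: spray can, 54 mm across, 150 mm high, origin at the centre of its underside
- bracket: loose bystander: steel angle bracket, base 50 x 70 mm, 56 mm high, origin at the centre of its underside
Not all that is in view belongs to the job. What is shaped like the dial_box but pink or turquoise is not meant.

How it is judged:
On the way, in this order (a step that is already met when the one before it is completed fails the run):
1. the dial rests on the sixth mark (value of joint dial between 2.52 and 2.716 rad), for 0.2 s.
2. the button is pressed all the way down with the dial on the sixth mark (all of step 1 and value of joint apply above 0.006 m and contact force between the fingers and apply above 1 N), for 0.05 s.
At the end, for the whole second after the job is handed in: the dial stands on the sixth mark (joint within 0.098 rad of 2.618), the button has been pressed fully (6 mm or more) after that and is up again (less than 1.5 mm), and no loose part has moved 20 mm (all of step 1 and value of joint apply below 0.0015 m and distance of each of flange, pipe, spray, bracket from where it was at the start of the episode below 0.02 m); the robot touches nothing.
It fails at once if the button is pressed while the dial is not on the sixth mark (value of joint apply above 0.003 m and (value of joint dial below 2.4 rad or value of joint dial above 2.84 rad)).
It fails at once if a loose part is lifted, carried or knocked away (distance of any of flange, pipe, spray, bracket from where it was at the start of the episode above 0.03 m).
It also fails if it takes over 67 s, if anything falls off the work surface, if the arm or the gripper's body presses on something with over 40 N, if the wrist force passes 120 N, or if a joint passes its speed limit or range.

## Working session

There is one attempt and no reset: what is moved stays moved. The work goes in short steps, Python scripts to look and compute and a shell command to move; the robot and the scene stay as the last step left them, time stands still between calls to the robot, and variables do not carry over. Pictures are saved under pics/ and viewed, and the job is handed in when it is done.

```bash
ls; mkdir -p pics; python3 - <<'E'
from bench import readout, eyes
import cv2
s=readout.state(); print(s)
for n in("top","side"):
    f=eyes.grab_frame(n); cv2.imwrite(f"pics/{n}0.png",f["color"]); print(n,f["K"],f["T"],[k for k in f])
E
```

```text
pics
{'time': 0.0, 'joints': array([ 1.09230397e+00,  9.18599360e-02,  1.23183983e+00,  4.06340291e-06,
        1.81982371e+00, -5.67114934e-02]), 'dq': array([ 0.00123518, -0.00070083,  0.00012416,  0.00038029,  0.00075715,
        0.00119661]), 'tau': array([ 1.55639216e-03, -4.46444929e+01, -4.06445074e+01,  7.00194295e-02,
        2.87727808e-02, -1.41532255e-04]), 'position': array([0.24551255, 0.54717148, 0.23253224]), 'ee_rot': array([[-8.92523105e-04,  4.09384119e-01,  9.12361686e-01],
       [-1.71215255e-03,  9.12360087e-01, -4.09385076e-01],
       [-9.99998136e-01, -1.92748803e-03, -1.13374392e-04]]), 'wrist_force': array([ 0.26512025, -0.86485456, -0.06371347]), 'wrist_torque': array([-0.0277067 , -0.02270055,  0.06945233]), 'grip_width': 1.0030087186211951}
top [[467.70194257   0.         329.59899785]
 [  0.         467.70194257 198.1711939 ]
 [  0.           0.           1.        ]] [[-2.38023882e-02  9.92791554e-01 -1.17466492e-01  3.87794710e-01]
 [-9.99595998e-01 -2.54603469e-02 -1.26337768e-02 -5.80005183e-04]
 [-1.55334446e-02  1.17118321e-01  9.92996481e-01  1.21579355e+00]
 [ 0.00000000e+00  0.00000000e+00  0.00000000e+00  1.00000000e+00]] ['color', 'K', 'T']
side [[384.51905719   0.         323.26087025]
 [  0.         384.51905719 194.43958962]
 [  0.           0.           1.        ]] [[ 0.94825744  0.15753563 -0.27566349  0.20908959]
 [-0.31660299  0.53447349 -0.78364574 -0.88022467]
 [ 0.0238827   0.83037378  0.55669471  0.72804202]
 [ 0.          0.          0.          1.        ]] ['color', 'K', 'T']
```

View pics/top0.png

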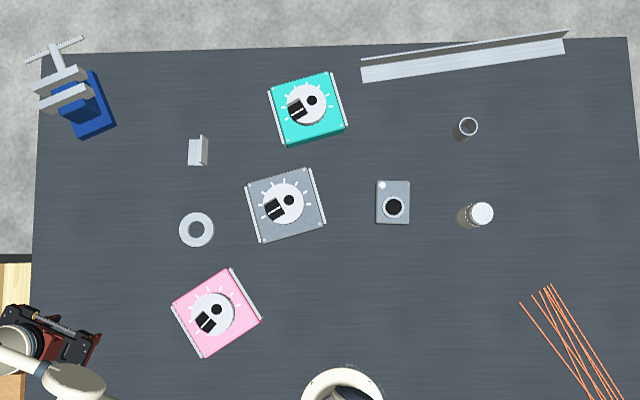

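View pics/side0.png

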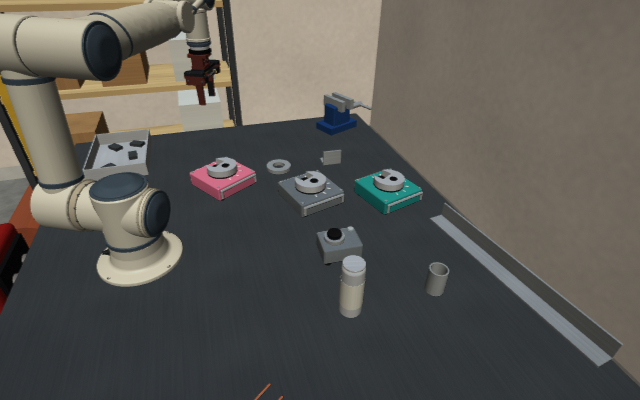

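The top view shows three remotes: turquoise at (308,108), grey at (285,205) and pink at (215,313). The grey one fits the description, since pink and turquoise are excluded. The station is at (393,202), the can at (480,214), the pipe at (467,127), the flange at (196,230) and the bracket at (198,151). I'll confirm the grey remote in an enlarged crop.

```bash
python3 - <<'E'
import cv2
im=cv2.imread("pics/top0.png")
c=im[155:255,230:430]
cv2.imwrite("pics/crop0.png",cv2.resize(c,None,fx=4,fy=4,interpolation=cv2.INTER_CUBIC))
E
```

```text
(no output)
```

View pics/crop0.png

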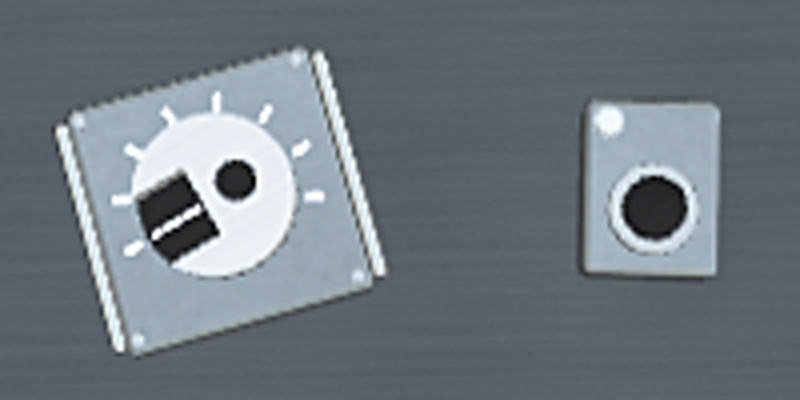

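```bash
cat > h.py <<'E'
import numpy as np, cv2
def ray(f,px,z):
    K,T=f["K"],f["T"]; u,v=px
    d=np.array([(u-K[0,2])/K[0,0],-(v-K[1,2])/K[1,1],-1.]); d=T[:3,:3]@d; o=T[:3,3]
    return o+d*(z-o[2])/d[2]
def proj(f,p):
    c=np.linalg.inv(f["T"])@np.append(p,1); K=f["K"]
    return np.array([K[0,2]+K[0,0]*c[0]/-c[2],K[1,2]+K[1,1]*c[1]/c[2]])
E
python3 - <<'E'
from h import *
from bench import eyes
f=eyes.grab_frame("top"); im=f["color"]
x0,y0=230,155; S=4
c=cv2.resize(im[155:255,230:430],None,fx=S,fy=S,interpolation=cv2.INTER_CUBIC)
g=cv2.cvtColor(c,cv2.COLOR_BGR2GRAY)
def full(p): return ((p[0]+.5)/S-.5+x0,(p[1]+.5)/S-.5+y0)
n,l,st,ce=cv2.connectedComponentsWithStats((g>215).astype('uint8'))
mk=[]
for i in range(1,n):
    if st[i,4]>60: 
        w=ray(f,full(ce[i]),.055); print("white",st[i],ce[i].round(0),w.round(4))
n2,l2,st2,ce2=cv2.connectedComponentsWithStats((g<70).astype('uint8'))
for i in range(1,n2):
    if 100<st2[i,4]<30000: print("dark",st2[i],ce2[i].round(0),ray(f,full(ce2[i]),.06).round(4),ray(f,full(ce2[i]),.077).round(4))
cn,_=cv2.findContours((g>190).astype('uint8'),0,2)
for k in cn:
    if cv2.contourArea(k)>3000:
        hull=cv2.convexHull(k); (a,b),r=cv2.minEnclosingCircle(hull); print("circ",a,b,r,ray(f,full((a,b)),.082),ray(f,full((a,b)),.067))
E
```

```text
white [ 315   54   69  220 1771] [350. 164.] [0.5325 0.0455 0.055 ]
white [  112    92   183   183 14453] [222. 185.] [0.5213 0.1258 0.055 ]
white [259 105  13  19 143] [265. 114.] [0.5654 0.098  0.055 ]
white [594 107  29  28 589] [609. 120.] [ 0.556  -0.1175  0.055 ]
white [ 74 117  10   9  64] [ 79. 121.] [0.5639 0.2153 0.055 ]
white [  58  128   65  223 1760] [ 90. 238.] [0.4899 0.2082 0.055 ]
white [293 140  17  17 173] [301. 148.] [0.543  0.0759 0.055 ]
white [ 612  166   84   84 1524] [652. 207.] [ 0.5003 -0.1419  0.055 ]
white [305 191  19  10 171] [314. 196.] [0.5129 0.0681 0.055 ]
white [153 205  47  34 291] [176. 221.] [0.499  0.1545 0.055 ]
white [124 241  20  15 178] [133. 248.] [0.483  0.1814 0.055 ]
white [133 336  10   8  71] [138. 339.] [0.4262 0.1791 0.055 ]
dark [578 114  22 163 660] [581. 202.] [ 0.5041 -0.0978  0.06  ] [ 0.5024 -0.0964  0.077 ]
dark [ 217  161   38   38 1119] [236. 180.] [0.5237 0.1166 0.06  ] [0.5217 0.1148 0.077 ]
dark [ 139  175   63   64 1847] [167. 203.] [0.51   0.1596 0.06  ] [0.5082 0.1573 0.077 ]
dark [ 622  176   65   63 3022] [654. 207.] [ 0.4998 -0.1429  0.06  ] [ 0.4982 -0.1408  0.077 ]
dark [ 152  211   66   51 1532] [186. 237.] [0.4889 0.1479 0.06  ] [0.4874 0.1458 0.077 ]
dark [622 277  83   4 254] [668. 278.] [ 0.4556 -0.1495  0.06  ] [ 0.4546 -0.1473  0.077 ]
circ 653.5 208.0 45.89399719238281 [ 0.49727779 -0.1397545   0.082     ] [ 0.49872624 -0.14159576  0.067     ]
circ 206.67739868164062 179.24700927734375 98.34573364257812 [0.52183015 0.13197303 0.082     ] [0.52360343 0.13372669 0.067     ]
```

```bash
python3 - <<'E'
from h import *
from scipy.optimize import least_squares
M={1:(.483,.1814),6:(.5654,.098),7:(.543,.0759),8:(.5129,.0681)}
def r(p):
    return np.concatenate([p[:2]+p[3]*np.array([np.cos(p[2]+a),np.sin(p[2]+a)])-np.array(m) for k,m in M.items() for a in[np.deg2rad(105-30*(k-1))]])
s=least_squares(r,[.51,.13,.2,.06]); print(s.x,np.rad2deg(s.x[2]),r(s.x).round(4))
c=s.x[:2]
for p in [(.499,.1545),(.4987,.1542)]: 
    d=np.array(p)-c; print(np.hypot(*d),np.rad2deg(np.arctan2(d[1],d[0])-s.x[2]))
E
```

```text
[0.51307175 0.12866521 0.25622212 0.06064621] 14.680445999805828 [ 0.     -0.      0.      0.      0.0001  0.0001 -0.0002 -0.0001]
0.029418544436389988 103.89589994592694
0.02930141520518879 104.69167846689004
```

```bash
cat >> h.py <<'E'
def shift(s,target):
    return (s["ee_rot"].T@(np.array(target)-s["position"])*100).round(2)
def rep(s):
    R=s["ee_rot"]; print("t",round(s["time"],2),"p",s["position"].round(4),"jaw",np.rad2deg(np.arctan2(R[1,1],R[0,1])).round(1),"tilt",R[:,0].round(3),"F",s["wrist_force"].round(2),"T",s["wrist_torque"].round(2),"g",round(s["grip_width"],2))
C=np.array([.5131,.1287]); Y=np.deg2rad(14.68)
def at(deg_cw,r,z): # deg_cw: dial angle in degrees past mark 1
    a=Y+np.deg2rad(105-deg_cw); return [C[0]+r*np.cos(a),C[1]+r*np.sin(a),z]
E
python3 - <<'E'
from h import *
from bench import readout
s=readout.state(); rep(s); print(at(0,.034,.16),shift(s,at(0,.034,.16)))
E
```

```text
t 0.15 p [0.2456 0.5472 0.2328] jaw 65.8 tilt [-0.001 -0.001 -1.   ] F [-0.91 -0.89  0.2 ] T [-0.    0.01 -0.01] g 1.0
[np.float64(0.4962647154257223), np.float64(0.1582393499133459), 0.16] [  7.31 -25.21  38.8 ]
```

```bash
python3 -m jog '[[7.3,-25.2,38.8,1.148,0,0,0],[7.3,-25.2,38.8,1.148,0,0,0],[7.3,-25.2,38.8,1.148,0,0,0],[7.3,-25.2,38.8,1.148,0,0,0],[7.3,-25.2,38.8,1.148,0,0,0],[7.3,-25.2,38.8,1.148,0,0,0],[7.3,-25.2,38.8,1.148,0,0,0],[7.3,-25.2,38.8,1.148,0,0,0],[7.3,-25.2,38.8,1.148,0,0,0],[7.3,-25.2,38.8,1.148,0,0,0]]' 20; python3 - <<'E'
from h import *
from bench import readout,eyes
s=readout.state(); rep(s); print(shift(s,at(0,.034,.08)))
for n in("top","side"): cv2.imwrite(f"pics/{n}1.png",eyes.grab_frame(n)["color"])
a=cv2.imread("pics/side1.png")[120:280,220:460]; cv2.imwrite("pics/c1.png",cv2.resize(a,None,fx=3,fy=3))
E
```

```text
time: 1.4
position: [0.4961, 0.1593, 0.1606]
ee_rot: [[-0.0, 1.0, 0.001], [0.0, 0.001, -1.0], [-1.0, -0.0, -0.0]]
wrist_force: [0.6, 0.7, 0.0]
grip_width: 0.003
t 1.4 p [0.4961 0.1593 0.1606] jaw 0.1 tilt [-0.  0. -1.] F [0.58 0.75 0.  ] T [-0.08  0.12 -0.  ] g 0.0
[8.06 0.02 0.11]
```

View pics/c1.png

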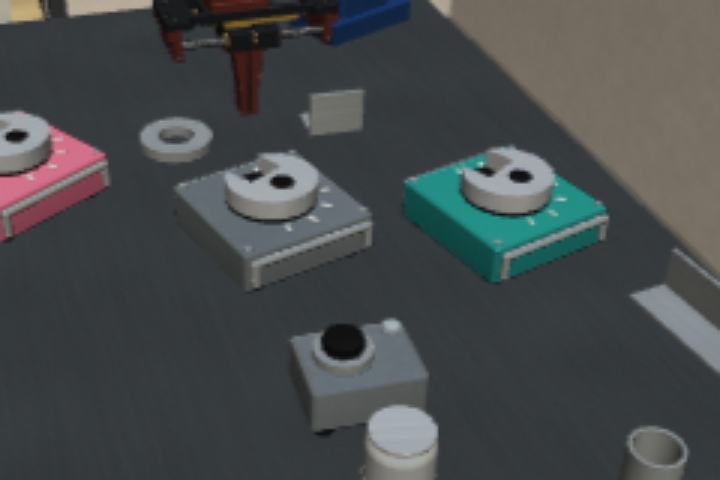

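The crop shows the closed fingertip (248,110) above the grey remote. The notch at (255,172) faces back-left, towards mark 1. I'll lower into the notch.

```bash
python3 -m jog '[[4,0,0.1,0,0,0,0],[6,0,0.1,0,0,0,0],[7.2,0,0.1,0,0,0,0],[8,0,0.1,0,0,0,0],[8,0,0.1,0,0,0,0]]'; python3 - <<'E'
from h import *
from bench import readout,eyes
s=readout.state(); rep(s)
a=eyes.grab_frame("side")["color"][140:240,260:380]; cv2.imwrite("pics/c2.png",cv2.resize(a,None,fx=5,fy=5))
# finger centre lead needed for contact when dial at th
for th in (0,15,20,45,50,75,80,105,110,135,140):
    tang=np.deg2rad(14.68+105-th-90); h=13.5*abs(np.cos(tang))+10*abs(np.sin(tang))
    lead=np.rad2deg(np.arcsin((24-h)/36)); p=at(th+lead,.036,.08)
    print(th,round(h,1),round(lead,1),np.round(p,4),shift(s,p))
E
```

```text
time: 2.12
position: [0.4965, 0.1578, 0.0807]
ee_rot: [[0.0, 1.0, 0.001], [-0.0, 0.001, -1.0], [-1.0, 0.0, 0.0]]
wrist_force: [-0.2, -0.4, 0.9]
grip_width: 0.006
t 2.12 p [0.4965 0.1578 0.0807] jaw 0.1 tilt [ 0. -0. -1.] F [-0.2  -0.42  0.92] T [-0.06  0.06 -0.02] g 0.01
0 16.7 11.7 [0.502  0.1629 0.08  ] [ 0.07  0.55 -0.52]
15 15.6 13.5 [0.5124 0.1647 0.08  ] [ 0.07  1.59 -0.69]
20 15.0 14.5 [0.5161 0.1646 0.08  ] [ 0.07  1.96 -0.68]
45 15.7 13.4 [0.5304 0.1603 0.08  ] [ 0.07  3.39 -0.25]
50 16.1 12.6 [0.5327 0.1589 0.08  ] [ 0.07  3.62 -0.11]
75 16.6 11.9 [0.5434 0.1482 0.08  ] [0.07 4.68 0.96]
80 16.3 12.3 [0.5451 0.1452 0.08  ] [0.07 4.86 1.26]
105 13.1 17.6 [0.5491 0.1268 0.08  ] [0.07 5.25 3.1 ]
110 12.1 19.3 [0.5486 0.1227 0.08  ] [0.07 5.21 3.51]
135 13.2 17.4 [0.5434 0.1092 0.08  ] [0.07 4.68 4.86]
140 14.1 16.0 [0.5421 0.1074 0.08  ] [0.07 4.55 5.04]
```

View pics/c2.png

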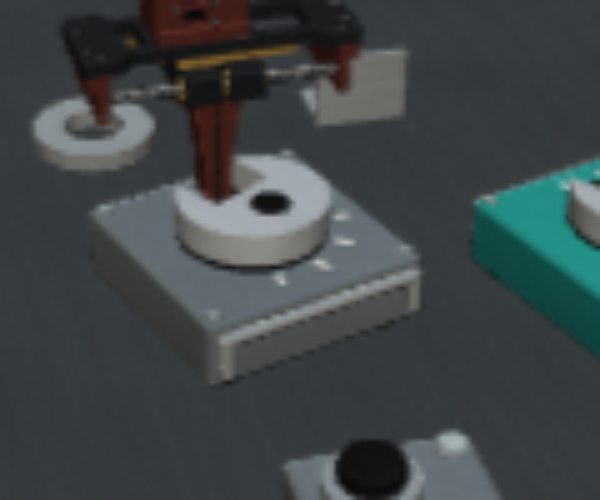

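The fingertip (218,190 in the crop) is inside the notch with no load on it. Pushing the first click.

```bash
python3 -m jog '[[0,0.5,-0.5,0,0,0,0],[0,1.0,-0.62,0,0,0,0],[0,1.3,-0.68,0,0,0,0],[0,1.6,-0.7,0,0,0,0],[0,1.8,-0.7,0,0,0,0],[0,2.0,-0.7,0,0,0,0],[0,2.0,-0.7,0,0,0,0]]'; python3 - <<'E'
from h import *
from bench import readout,eyes
s=readout.state(); rep(s)
a=eyes.grab_frame("side")["color"][140:240,260:380]; cv2.imwrite("pics/c3.png",cv2.resize(a,None,fx=5,fy=5))
E
```

```text
time: 3.05
position: [0.5164, 0.1642, 0.0805]
ee_rot: [[-0.001, 1.0, 0.001], [-0.001, 0.001, -1.0], [-1.0, -0.001, 0.001]]
wrist_force: [-2.4, -2.7, 1.7]
grip_width: 0.008
t 3.05 p [0.5164 0.1642 0.0805] jaw 0.0 tilt [-0.001 -0.001 -1.   ] F [-2.42 -2.71  1.66] T [-0.56  0.49 -0.04] g 0.01
```

View pics/c3.png

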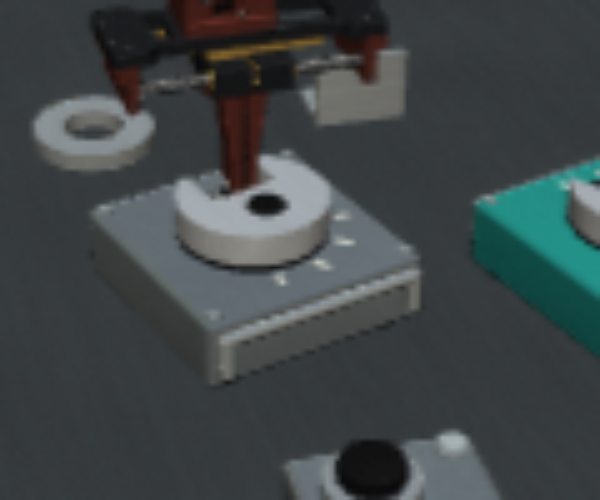

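The disc has turned a little, with about 3.5 N of reaction, and is not over the ridge yet. I'll go a bit further.

```bash
python3 -m jog '[[0,0.2,0.02,0,0,0,0],[0,0.4,0.04,0,0,0,0],[0,0.5,0.06,0,0,0,0],[0,0.5,0.06,0,0,0,0]]'; python3 - <<'E'
from h import *
from bench import readout,eyes
s=readout.state(); rep(s)
a=eyes.grab_frame("side")["color"][140:240,260:380]
b=eyes.grab_frame("top")["color"][155:255,230:350]
cv2.imwrite("pics/c4.png",cv2.resize(np.hstack([a,b]),None,fx=3.3,fy=3.3))
E
```

```text
time: 3.6
position: [0.5217, 0.1644, 0.0807]
ee_rot: [[0.001, 1.0, 0.001], [0.0, 0.001, -1.0], [-1.0, 0.001, -0.0]]
wrist_force: [0.2, -0.3, -0.1]
grip_width: 0.006
t 3.6 p [0.5217 0.1644 0.0807] jaw 0.1 tilt [ 0.001  0.    -1.   ] F [ 0.24 -0.28 -0.11] T [-0.04  0.04 -0.05] g 0.01
```

View pics/c4.png

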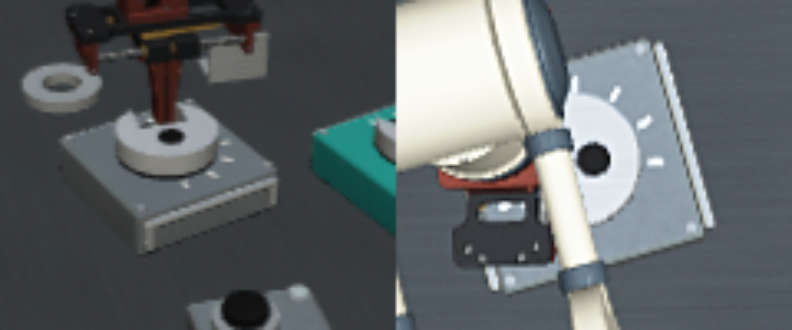

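```bash
cat >> h.py <<'E'
def dial(f,z=.082):
    # black dot on the disc top, opposite the notch
    c=proj(f,[C[0],C[1],z]).round().astype(int); im=f["color"]; S=4; n=22
    g=cv2.resize(cv2.cvtColor(im[c[1]-n:c[1]+n,c[0]-n:c[0]+n],6),None,fx=S,fy=S,interpolation=cv2.INTER_CUBIC)
    k,l,st,ce=cv2.connectedComponentsWithStats((g<80).astype('uint8'))
    for i in range(1,k):
        if st[i,4]>250:
            w=ray(f,((ce[i][0]+.5)/S-.5+c[0]-n,(ce[i][1]+.5)/S-.5+c[1]-n),z)[:2]-C
            a=np.rad2deg(np.arctan2(w[1],w[0])-Y)+180
            print("dot area",st[i,4],"wh",st[i,2:4],"r",np.hypot(*w).round(4),"dial deg",((105-a+60)%360-60).round(1))
def go(s,th,r=.036,z=.08):
    for t in th:
        tang=np.deg2rad(14.68+15-t); h=12.0*abs(np.cos(tang))+9*abs(np.sin(tang))
        print(t,shift(s,at(t+np.rad2deg(np.arcsin((24-h)/(1000*r))),r,z)))
E
python3 - <<'E'
from h import *
from bench import readout,eyes
for n in("top","side"): dial(eyes.grab_frame(n))
f={"K":0}
s=readout.state(); rep(s); go(s,[30,35,40,45,50,55])
E
```

```text
dot area 434 wh [23 39] r 0.046 dial deg 289.3
dot area 633 wh [47 55] r 0.0367 dial deg 208.5
dot area 1167 wh [40 40] r 0.0165 dial deg 29.9
dot area 2042 wh [64 59] r 0.05 dial deg 165.5
dot area 11135 wh [176  92] r 0.0791 dial deg 222.2
dot area 438 wh [31 19] r 0.016 dial deg 14.6
dot area 877 wh [123  36] r 0.0755 dial deg 44.0
dot area 645 wh [35 34] r 0.122 dial deg 74.2
t 3.8 p [0.5215 0.1642 0.0806] jaw 0.1 tilt [ 0.  0. -1.] F [-0.43 -0.09 -0.4 ] T [-0.07  0.02  0.06] g 0.0
30 [0.06 0.37 0.16]
35 [0.06 0.59 0.25]
40 [0.06 0.82 0.36]
45 [0.06 1.04 0.48]
50 [0.06 1.27 0.63]
55 [0.06 1.49 0.81]
```

The black dot gives the dial at 29.9°, which is mark 2. Second click.

```bash
python3 -m jog '[[0,0.35,0.15,0,0,0,0],[0,0.6,0.25,0,0,0,0],[0,0.8,0.35,0,0,0,0],[0,1.05,0.48,0,0,0,0],[0,1.25,0.6,0,0,0,0],[0,1.35,0.7,0,0,0,0],[0,1.35,0.7,0,0,0,0]]'; python3 - <<'E'
from h import *
from bench import readout,eyes
dial(eyes.grab_frame("top"))
s=readout.state(); rep(s); go(s,[45,50,55,60,65,70,75,80,85])
E
```

```text
time: 4.68
position: [0.5329, 0.1568, 0.0805]
ee_rot: [[-0.005, 1.0, 0.001], [-0.001, 0.001, -1.0], [-1.0, -0.005, 0.001]]
wrist_force: [-10.5, -0.5, 5.5]
grip_width: 0.003
dot area 808 wh [59 66] r 0.0335 dial deg 231.7
dot area 694 wh [26 40] r 0.0205 dial deg 34.1
dot area 4245 wh [84 86] r 0.0432 dial deg 165.7
t 4.72 p [0.5329 0.1568 0.0804] jaw 0.1 tilt [-0.005 -0.001 -1.   ] F [-9.81 -0.76  4.96] T [-0.43  1.74 -0.1 ] g 0.0
45 [ 0.05 -0.1  -0.26]
50 [ 0.04  0.13 -0.11]
55 [0.04 0.35 0.06]
60 [0.04 0.56 0.26]
65 [0.04 0.77 0.49]
70 [0.04 0.96 0.74]
75 [0.04 1.14 1.01]
80 [0.04 1.29 1.32]
85 [0.04 1.42 1.64]
```

```bash
python3 - <<'E'
from h import *
from bench import eyes
a=eyes.grab_frame("side")["color"][130:230,260:380]
b=eyes.grab_frame("top")["color"][155:255,230:350]
cv2.imwrite("pics/c5.png",cv2.resize(np.hstack([a,b]),None,fx=3.3,fy=3.3,interpolation=cv2.INTER_CUBIC))
E
```

```text
(no output)
```

View pics/c5.png

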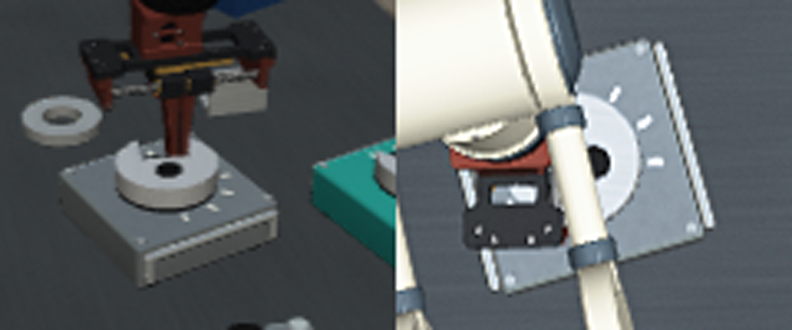

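The disc is near the ridge (finger geometry gives about 43°) and the finger is clearly against the wall. I'll go on a little along the arc.

```bash
python3 -m jog '[[0,0.1,0.1,0,0,0,0],[0,0.2,0.15,0,0,0,0],[0,0.2,0.15,0,0,0,0]]'; python3 - <<'E'
from h import *
from bench import readout,eyes
f=eyes.grab_frame("top"); dial(f)
s=readout.state(); rep(s); go(s,[45,50,60,65,70,75,80,85])
a=eyes.grab_frame("side")["color"][130:230,260:380]
b=f["color"][155:255,230:350]
cv2.imwrite("pics/c6.png",cv2.resize(np.hstack([a,b]),None,fx=3.3,fy=3.3,interpolation=cv2.INTER_CUBIC))
E
```

```text
time: 5.2
position: [0.5351, 0.1548, 0.0801]
ee_rot: [[-0.005, 1.0, 0.001], [-0.002, 0.001, -1.0], [-1.0, -0.005, 0.002]]
wrist_force: [-4.9, -1.8, 0.5]
grip_width: 0.006
dot area 854 wh [64 66] r 0.0329 dial deg 235.9
dot area 479 wh [22 37] r 0.0219 dial deg 37.3
dot area 4676 wh [88 90] r 0.0422 dial deg 165.4
t 5.25 p [0.5358 0.155  0.08  ] jaw 0.0 tilt [-0.003 -0.001 -1.   ] F [ 0.57 -0.03 -0.69] T [-0.06  0.09 -0.06] g 0.0
45 [ 0.   -0.39 -0.43]
50 [ 0.   -0.16 -0.28]
60 [0.   0.27 0.09]
65 [0.   0.48 0.31]
70 [0.   0.67 0.56]
75 [0.   0.85 0.84]
80 [0.   1.   1.14]
85 [0.   1.13 1.47]
```

View pics/c6.png

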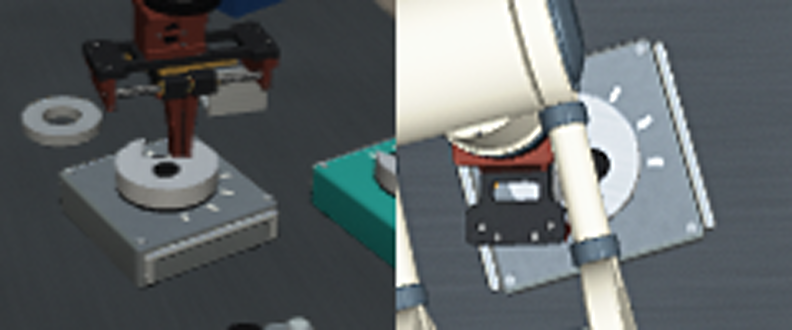

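The force dropped to 0 in the last reading, so it snapped to mark 3. Letting it settle for one row, then the third click.

```bash
python3 -m jog '[[0,0,0,0,0,0,0],[0,0.25,0.1,0,0,0,0],[0,0.5,0.3,0,0,0,0],[0,0.65,0.55,0,0,0,0],[0,0.8,0.8,0,0,0,0],[0,0.85,0.95,0,0,0,0],[0,0.88,1.05,0,0,0,0],[0,0.88,1.05,0,0,0,0]]'; python3 - <<'E'
from h import *
from bench import readout,eyes
f=eyes.grab_frame("top"); dial(f)
s=readout.state(); rep(s); go(s,[70,75,80,85,90,95,100,105,110])
a=eyes.grab_frame("side")["color"][130:230,260:380]
b=f["color"][155:255,230:350]
cv2.imwrite("pics/c7.png",cv2.resize(np.hstack([a,b]),None,fx=3.3,fy=3.3,interpolation=cv2.INTER_CUBIC))
E
```

```text
time: 6.3
position: [0.5455, 0.145, 0.0803]
ee_rot: [[-0.001, 1.0, 0.001], [-0.0, 0.001, -1.0], [-1.0, -0.001, 0.0]]
wrist_force: [-0.4, -0.2, 0.6]
grip_width: 0.007
dot area 973 wh [87 62] r 0.0321 dial deg 261.1
dot area 7482 wh [106 113] r 0.0343 dial deg 167.4
t 6.35 p [0.546  0.1449 0.0805] jaw 0.1 tilt [ 0. -0. -1.] F [0.02 0.27 0.24] T [-0.07  0.01  0.01] g 0.0
70 [ 0.05 -0.35 -0.45]
75 [ 0.05 -0.17 -0.17]
80 [ 0.05 -0.01  0.13]
85 [0.05 0.12 0.46]
90 [0.05 0.22 0.81]
95 [0.05 0.28 1.17]
100 [0.05 0.31 1.56]
105 [0.05 0.29 1.95]
110 [0.05 0.23 2.35]
```

View pics/c7.png

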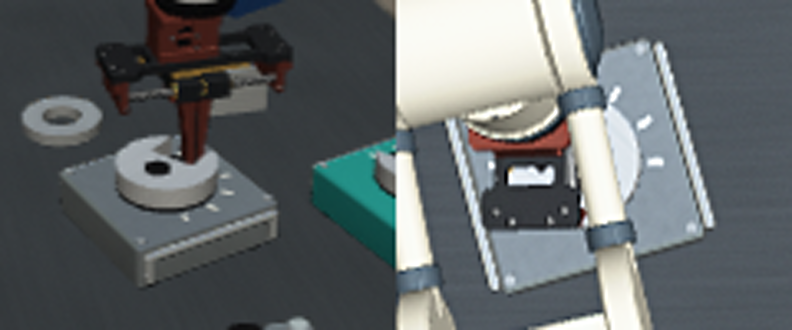

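```bash
python3 - <<'E'
from h import *
from bench import eyes
f=eyes.grab_frame("side"); dial(f)
for d in (60,75,90): 
    p=at(d+180,.0165,.082); print(d,proj(f,p).round(1))
print(proj(f,at(0,0,.082)))
E
```

```text
dot area 11549 wh [176  92] r 0.079 dial deg 226.9
dot area 419 wh [31 17] r 0.0118 dial deg 80.9
dot area 883 wh [123  37] r 0.0749 dial deg 43.9
dot area 644 wh [35 34] r 0.122 dial deg 74.2
60 [307.5 181.3]
75 [306.3 181. ]
90 [305.2 180.6]
[308.74818162 178.64881319]
```

```bash
cat >> h.py <<'E'
def sidefix(deg,r):
    b=np.array(at(194.6,.016,0))-np.array(at(209.9,.0165,0))
    w=(np.array(at(deg+180,r,0))-b)[:2]-C
    a=np.rad2deg(np.arctan2(w[1],w[0])-Y)+180
    print("fixed",np.hypot(*w),((105-a+60)%360-60).round(1))
E
python3 -c "
from h import *
sidefix(80.9,.0118)"
```

```text
fixed 0.01585829634178277 87.5
```

The bias-corrected side dot gives 87.5°, so the dial is on mark 4 (90°). Fourth click: the ridge is at 105°.

```bash
python3 -m jog '[[0,0.1,0.4,0,0,0,0],[0,0.2,0.8,0,0,0,0],[0,0.27,1.15,0,0,0,0],[0,0.29,1.5,0,0,0,0],[0,0.28,1.75,0,0,0,0],[0,0.28,2.0,0,0,0,0],[0,0.26,2.2,0,0,0,0],[0,0.26,2.2,0,0,0,0]]'; python3 - <<'E'
from h import *
from bench import readout,eyes
f=eyes.grab_frame("side"); dial(f)
s=readout.state(); rep(s); go(s,[105,110,115,120,125,130,135,140,143])
a=f["color"][130:230,260:380]
b=eyes.grab_frame("top")["color"][155:255,230:350]
cv2.imwrite("pics/c8.png",cv2.resize(np.hstack([a,b]),None,fx=3.3,fy=3.3,interpolation=cv2.INTER_CUBIC))
E
```

```text
time: 7.45
position: [0.5487, 0.1226, 0.0807]
ee_rot: [[0.001, 1.0, 0.0], [-0.0, 0.0, -1.0], [-1.0, 0.001, 0.0]]
wrist_force: [-0.3, -0.2, 0.6]
grip_width: 0.006
dot area 12176 wh [176 100] r 0.0793 dial deg 229.3
dot area 418 wh [30 18] r 0.0114 dial deg 122.5
dot area 871 wh [122  33] r 0.0757 dial deg 44.6
dot area 648 wh [35 34] r 0.122 dial deg 74.2
t 7.5 p [0.5487 0.1228 0.0807] jaw 0.0 tilt [ 0.001 -0.    -1.   ] F [-0.38 -0.56  0.44] T [-0.03  0.02  0.01] g 0.0
105 [ 0.07  0.02 -0.27]
110 [ 0.07 -0.04  0.13]
115 [ 0.07 -0.14  0.54]
120 [ 0.07 -0.29  0.92]
125 [ 0.07 -0.39  1.1 ]
130 [ 0.07 -0.49  1.29]
135 [ 0.07 -0.61  1.47]
140 [ 0.07 -0.76  1.66]
143 [ 0.07 -0.85  1.77]
```

View pics/c8.png

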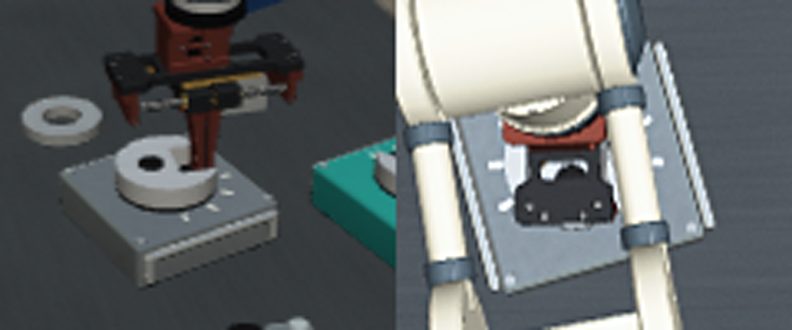

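The notch has moved on to mark 5, about 120°. Fifth and last click, stopping just past the ridge at 135°.

```bash
python3 -m jog '[[0,-0.05,0.3,0,0,0,0],[0,-0.2,0.7,0,0,0,0],[0,-0.35,1.0,0,0,0,0],[0,-0.5,1.25,0,0,0,0],[0,-0.6,1.45,0,0,0,0],[0,-0.7,1.6,0,0,0,0],[0,-0.75,1.65,0,0,0,0],[0,-0.75,1.65,0,0,0,0]]'; python3 - <<'E'
from h import *
from bench import readout,eyes
f=eyes.grab_frame("side"); dial(f)
s=readout.state(); rep(s); go(s,[130,135,140,143,145,147,150])
a=f["color"][130:230,260:380]
b=eyes.grab_frame("top")["color"][155:255,230:350]
cv2.imwrite("pics/c9.png",cv2.resize(np.hstack([a,b]),None,fx=3.3,fy=3.3,interpolation=cv2.INTER_CUBIC))
E
```

```text
time: 8.55
position: [0.541, 0.1061, 0.0807]
ee_rot: [[0.0, 1.0, 0.001], [-0.001, 0.001, -1.0], [-1.0, 0.0, 0.001]]
wrist_force: [0.8, -0.1, -0.3]
grip_width: 0.007
dot area 13687 wh [176 152] r 0.062 dial deg 231.7
dot area 409 wh [30 18] r 0.0127 dial deg 163.2
dot area 648 wh [35 34] r 0.122 dial deg 74.2
t 8.6 p [0.541  0.1061 0.0807] jaw 0.0 tilt [ 0.    -0.001 -1.   ] F [ 0.82 -0.26  0.01] T [-0.07  0.09  0.02] g 0.0
130 [ 0.07  0.28 -0.38]
135 [ 0.07  0.15 -0.19]
140 [ 0.07  0.01 -0.  ]
143 [ 0.07 -0.08  0.11]
145 [ 0.07 -0.15  0.18]
147 [ 0.07 -0.22  0.26]
150 [ 0.07 -0.33  0.36]
```

View pics/c9.png

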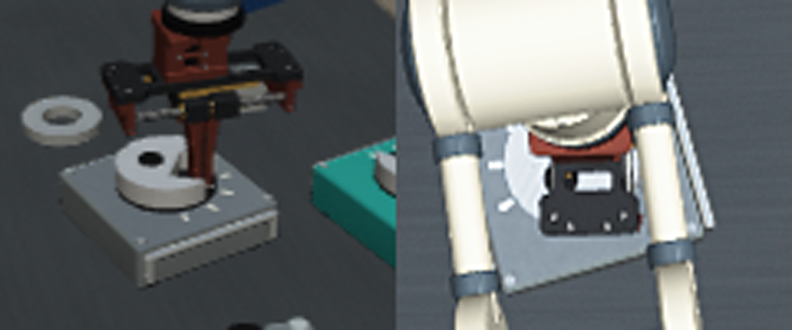

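The zero force and the dot position show it has snapped to about 150°. I'll lift straight out, move over the station and measure the dial unobstructed.

```bash
python3 -m jog '[[-4,0,0,0,0,0,0],[-8,0,0,0,0,0,0],[-8,-2.1,6,0,0,0,0],[-8,-4.2,12,0,0,0,0],[-8,-4.25,18,0,0,0,0],[-8,-4.25,24.7,0,0,0,0],[-8,-4.25,24.7,0,0,0,0],[-8,-4.25,24.7,0,0,0,0]]'; python3 - <<'E'
from h import *
from bench import readout,eyes
s=readout.state(); rep(s); print(shift(s,[.4982,-.1408,.088]))
f=eyes.grab_frame("top"); dial(f)
g=eyes.grab_frame("side"); dial(g)
a=g["color"][140:280,260:420]; b=f["color"][140:280,230:390]
cv2.imwrite("pics/c10.png",cv2.resize(np.hstack([a,b]),None,fx=2.5,fy=2.5,interpolation=cv2.INTER_CUBIC))
E
```

```text
time: 9.65
position: [0.4986, -0.1406, 0.1606]
ee_rot: [[-0.0, 1.0, -0.0], [0.0, -0.0, -1.0], [-1.0, -0.0, -0.0]]
wrist_force: [0.5, 0.7, 0.4]
grip_width: 0.003
t 9.65 p [ 0.4986 -0.1406  0.1606] jaw -0.0 tilt [-0.  0. -1.] F [0.45 0.71 0.35] T [-0.05  0.09 -0.07] g 0.0
[ 7.26 -0.04  0.02]
dot area 1916 wh [59 62] r 0.0286 dial deg -48.5
dot area 1646 wh [51 68] r 0.0312 dial deg -1.9
dot area 1203 wh [39 39] r 0.0157 dial deg 149.2
dot area 19458 wh [176 168] r 0.0425 dial deg 235.5
dot area 655 wh [35 34] r 0.1218 dial deg 74.2
```

View pics/c10.png

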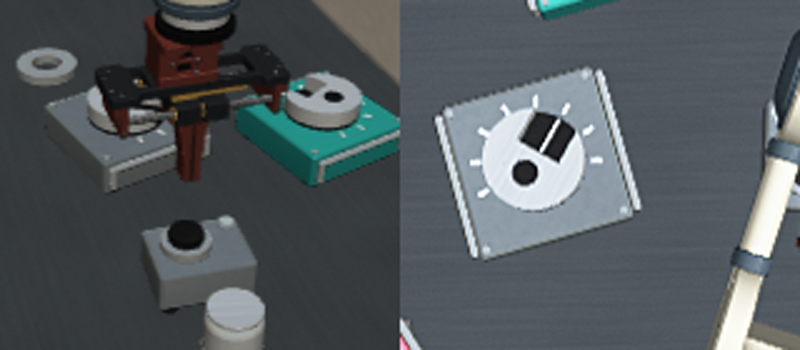

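The top crop shows the white notch line pointing at the sixth mark (565,102), and the dot gives 149.2°. The dial is on mark 6. Now pressing the button in steps.

```bash
python3 -m jog '[[4,0,0,0,0,0,0],[6.5,0,0,0,0,0,0],[7.2,0,0,0,0,0,0],[7.6,0,0,0,0,0,0],[7.9,0,0,0,0,0,0],[8.0,0,0,0,0,0,0],[8.0,0,0,0,0,0,0]]'
```

```text
time: 10.62
position: [0.4995, -0.14, 0.0823]
ee_rot: [[0.002, 1.0, 0.001], [0.0, 0.001, -1.0], [-1.0, 0.002, -0.0]]
wrist_force: [-2.7, 4.2, 5.4]
grip_width: 0.007
```

```bash
python3 -m jog '[[0.1,0,0,0,0,0,0],[0.2,0,0,0,0,0,0],[0.3,0,0,0,0,0,0],[0.3,0,0,0,0,0,0],[0.3,0,0,0,0,0,0]]'
```

```text
time: 11.25
position: [0.4996, -0.14, 0.082]
ee_rot: [[0.004, 1.0, 0.001], [0.0, 0.001, -1.0], [-1.0, 0.004, -0.0]]
wrist_force: [-8.3, 6.7, 19.0]
grip_width: 0.01
```

```bash
python3 - <<'E'
from h import *
from bench import readout,eyes
rep(readout.state())
g=eyes.grab_frame("side")
a=g["color"][200:280,300:400]; cv2.imwrite("pics/c11.png",cv2.resize(a,None,fx=6,fy=6,interpolation=cv2.INTER_CUBIC))
E
```

```text
t 11.25 p [ 0.4996 -0.14    0.082 ] jaw 0.1 tilt [ 0.004  0.    -1.   ] F [-8.26  6.73 19.  ] T [ 1.06  1.51 -0.03] g 0.01
```

View pics/c11.png

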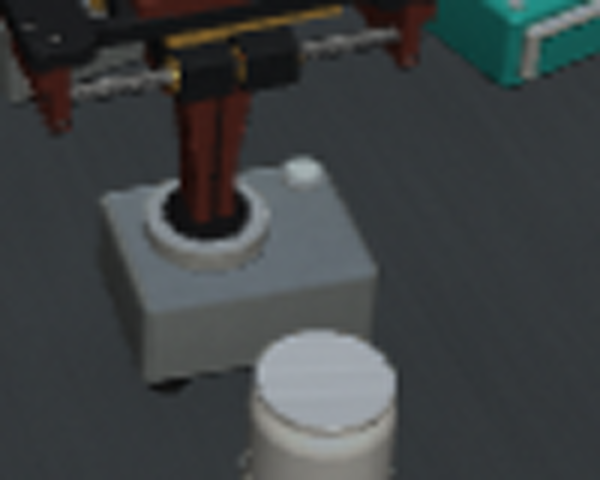

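The tip sits on the middle of the button (208,210) inside the collar. It is bottomed: the force rose from 5 N to 19 N with almost no further travel. Releasing.

```bash
python3 -m jog '[[-1,0,0,0,0,0,0],[-4,0,0,0,0,0,0],[-9,0,0,0,0,0,0],[-14,0,0,0,0,0,0],[-14,0,6,0,0,0,0],[-14,-6,6,0,0,0,0],[-14,-12,6,0,0,0,0],[-14,-14,6,0,0,0,0],[-14,-14,6,0,0,0,0],[-14,-14,6,0,0,0,0]]'; python3 - <<'E'
from h import *
from bench import readout,eyes
rep(readout.state())
f=eyes.grab_frame("top"); dial(f); g=eyes.grab_frame("side")
cv2.imwrite("pics/top12.png",f["color"])
a=g["color"][200:280,300:400]; cv2.imwrite("pics/c12.png",cv2.resize(a,None,fx=6,fy=6,interpolation=cv2.INTER_CUBIC))
E
```

```text
time: 12.55
position: [0.3593, -0.2008, 0.2178]
ee_rot: [[0.001, 1.0, 0.001], [-0.001, 0.001, -1.0], [-1.0, 0.001, 0.001]]
wrist_force: [-0.5, -0.2, -0.5]
grip_width: 0.009
t 12.55 p [ 0.3593 -0.2008  0.2178] jaw 0.0 tilt [ 0.001 -0.001 -1.   ] F [-0.5  -0.17 -0.51] T [-0.09  0.02  0.01] g 0.01
dot area 1901 wh [58 62] r 0.0286 dial deg -48.4
dot area 1628 wh [51 68] r 0.0312 dial deg -1.9
dot area 1193 wh [39 39] r 0.0157 dial deg 149.3
```

View pics/c12.png

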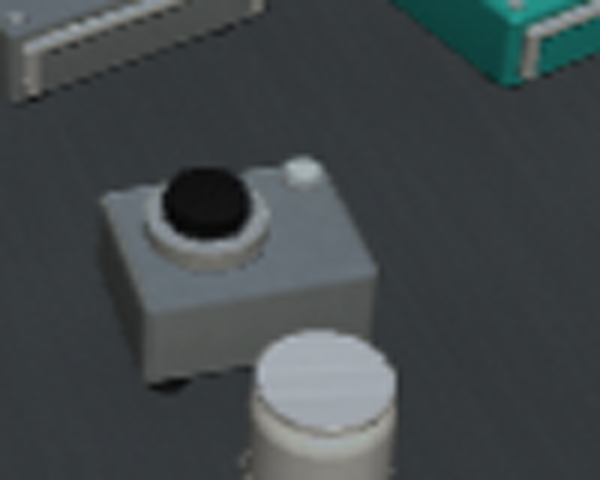

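View pics/top12.png

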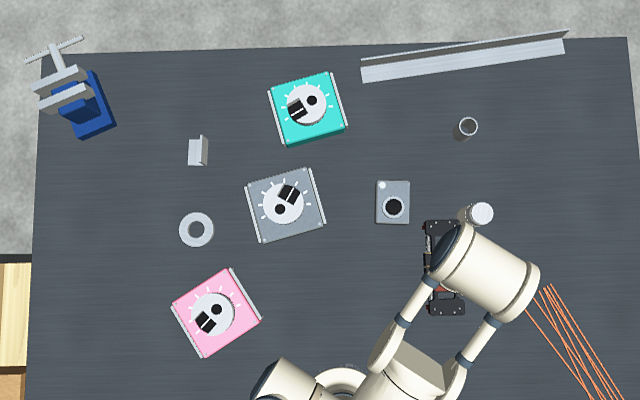

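The button (207,203 in the crop) is up again. The dial is at 149.3°, on mark 6. In the top view the flange, bracket, pipe and can are at their starting pixels, and the arm is clear. Handing in.

```bash
python3 -c "
from bench import ctrl
print(ctrl.job_done())"
```

```text
the job is handed in; nothing more can be done
None
```

I pushed the grey remote's dial round five clicks, from mark 1 to mark 6. Then I pressed the station button all the way down, released it and handed the job in at about 12.6 s of the 67 s allowed. The hand-in reports no verdict.

- **Dial:** the top view put it at 149.2° before the press and 149.3° after (target 150°), with the notch line on the sixth mark.
- **Button:** at the bottom the force rose from about 5 N to 19 N with almost no further travel. The measured height implies only about 6 mm of the 7 mm travel, within the roughly 1 mm measuring error. The last picture shows the button up again.
- **Loose parts and arm:** in the last top view the flange, pipe, can and bracket are at their starting pixels. The arm touches nothing.
- **Disagreements:**
  - The second click took about 10 N, against the 4.5 N given.
  - There was up to 8 N of sideways force at the bottom of the button press. The close-up showed the tip centred and nothing else touching.
  - The side camera's dial angle was off by about 15° at mark 2 against the top view, so I corrected for that and relied on the top view.

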